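Lay the leather dauber in its rest

ROBOT

A 6-joint arm with a two-finger parallel gripper is mounted at the origin on a cart in front of the work surface, level with it; the furniture and walls round the work are solid. World frame = base frame: x ahead of the robot, y to its left, z up, the work surface at z = 0. Lengths are in m, angles in rad, forces in N, time in s.
With the tool pointing down it reaches from about 0.35 to 0.975 m from the base axis. Payload 4.9 kg.
Tool frame: the origin (TCP) lies on the centre line of the jaws, within the pads' length; the fingertips stand 14 mm ahead of it and the grasp point (between the pads) lies 5 mm behind it (manip.nose_length is the distance from the TCP to the fingertips, in m); z points along the fingers, y is the line along which they close (so a half turn about z gives the same grasp; the last joint's range is limited). The gripper opens to 85 mm and grips with 20 to 120 N. Pads are 22 mm wide; open, the fingers measure 114 mm over their backs; the gripper's body (76 mm by 85 mm) begins 54 mm behind the grasp point. The pads swing forward as they close: fully open they stand 13 mm farther back than shut.
Start: joints at [-1.382, 0.053, 1.613, -0, 1.476, -0.119], TCP at [0.189, -0.596, 0.223] pointing down, gripper open.
Joint ranges: [-3.01, 3.01], [-1.01, 2.22], [0.06, 2.58], [-1.02, 4.17], [0.09, 2.62], [-3.14, 3.14]. Speed limits (rad/s): [2.57, 2.57, 3.14, 3.14, 3.14, 3.14].

INTERFACE

Orientations are given as a unit quaternion [w, x, y, z].
In Python, from plant import manip, imaging gives the robot as it stands.
- The arm moves only by the tool play_rows, never from a script. Its argument "commands" is a list of rows, each a list of 6 numbers: the shift along the tool's x, y, z in mm, then the turn, a rotation vector about the tool's x, y, z in degrees. A call has 1 to 5 rows; each row shifts and turns the commanded pose from where the row before left it, along the tool's axes as they then stand; what a row does not reach is not made up. A row lasts 1/12 s, in which the tool goes at most 41.7 mm and 7.16 degrees, less where a joint would pass 70% of its speed; a pose out of reach is approached as far as the arm can. A call is refused whole if a number of a shift passes 41.7 or a number of a turn 7.16, either way. A call with a gripper value outside its range is refused whole. "hand" is the finger opening in mm, from 0 to 85.4, set as the call begins (left out, the last holds). The fingers move at their own pace and stop on an object; the grip force is fixed at half the most. Time passes only in rows, so rows that do not move let the fingers close. It gives the time, the measured TCP pose, the force, the opening and the grip force at its end, in the units of the state.
- manip.state(): the state, without advancing time (a new reading comes with each control period).
- imaging.grab_frame(name): name is "side" or "top"; returns a dict with "image" (384x512x3 uint8, red, green, blue), "fx", "fy", "cx", "cy" (pixels), "k1" (the pictures are not rectified: a ray, as slopes to the right and down, at radius r is drawn at 1 + k1 r^2 times it, then the intrinsics apply), "R" (3x3) and "t" (3): a world point X has camera coordinates R X + t. Camera axes: x right, y down, z forward; pixel columns grow to the right and rows downward; lengths in m; the calibration is good to about 2 mm. A picture is of the moment at which its call begins. There is no depth.
- manip.job_done(): hands the job in; it is judged then, once.
The state is a dict: "time": time; "joint_pos": joint angles; "joint_vel": joint speeds; "joint_efforts": joint torques, N m; "tool_pos": TCP position; "tool_rot": TCP orientation; "contact_force": force on the tool from outside, world axes, zero at the start; "ft_torque": the same for the moment, N m; "gripper_width": opening from 0.0 (shut) to 1.0 (fully open); "grasp_force": force on a finger pad.
Only numpy, scipy, OpenCV 4.12 (cv2) and the standard library are available. Lean on these libraries where they do the work, as an engineer would, in place of code of your own. Each camera call takes 0.05 s, during which the arm holds its last target. There are 200 camera calls.

TASK

The red inking dauber stands on end at the front of the bench, next to the black cast weight and the grey bottle (it is not the one lying at the back). Lay it on its side in its wooden rest so that it lies level in both brass V saddles, one end about a finger's width or less from the upright wooden end plate and the other end sticking out over the open end of the rest, and let go of it. Leave the weight and the grey bottle standing where they are.

Things in the scene. Friction and masses are not known exactly. Their poses are not given: they have to be found in the camera images.
- dauber_mid (a point): middle of the dauber, on its long axis: round red grip 32 mm across, 163 mm long over all, about 110 g. Stands on its black foot (30 mm across, 10 mm long), black ferrule (24 mm across, 28 mm long) up, this point 81.5 mm above the bench. Its y axis runs along the dauber to the foot (down at the start); the red grip spans y = -54 to +72 mm, the balance point is y = +5 mm.
- rest: wooden rest fixed to the bench, base 126x76x10 mm. Origin on the bench under the V's line; x runs along it to the end plate (56 wide, 76 high; face at x = +56 mm); the open end, -x, faces the robot's right. Brass 45 degree V saddles, 10 mm thick, at x = -44 and +24, tops 51 mm up, 36 mm open. Seated dauber: along x at y = 0, z = 55, middle near x = -34, either end at the plate.
- resist: bystander: the dark grey moulded bottle with a black screw cap, 50 x 68 mm and 130 mm high, standing upright; origin at the centre of its underside, z up.
- weight: bystander: the black cast-iron paper weight with a knob on top, 60 mm across and 74 mm high; origin at the centre of its underside, z up.
Things that resemble listed ones, but are neither listed nor needed, are in the scene too. Leave any turquoise or white look-alike of the part that bears dauber_mid alone. There is more than one size of the rest; the one meant has the size given above.

How it is judged:
At the end, for the whole second after the job is handed in: The dauber lies still in both saddles: axis within 10 degrees of the rest's long axis, its middle within 10 mm of the centre line, within 8 mm of 55 mm above the bench, and 18 to 53 mm from the rest's origin towards the open end (near end 0 to 27 mm from the end plate) (x of dauber_mid in the frame of rest between -0.053 and -0.018 m and y of dauber_mid in the frame of rest between -0.01 and 0.01 m and height (world z) of dauber_mid between 0.047 and 0.063 m and angle between the y axis of dauber_mid and the x axis of rest, either way round below 0.175 rad and linear speed of dauber below 0.02 m/s); the robot touches nothing.
It fails at once if the black cast weight is shifted by more than 30 mm or tipped (distance of weight from where it was at the start of the episode above 0.03 m or angle between weight's own z axis and vertical above 0.35 rad).
It fails at once if the grey bottle is shifted by more than 30 mm or tipped (distance of resist from where it was at the start of the episode above 0.03 m or angle between resist's own z axis and vertical above 0.35 rad).
It also fails if it takes over 42 s, if anything falls off the work surface, if the arm or the gripper's body presses on something with over 40 N, if the wrist force passes 120 N, or if a joint passes its speed limit or range.

## Working session

There is one attempt and no reset: what is moved stays moved. The work goes in short steps, Python scripts to look and compute and a tool call to move; the robot and the scene stay as the last step left them, time stands still between calls to the robot, and variables do not carry over. Pictures are saved under pics/ and viewed, at most 10 in all, crops included, and the job is handed in when it is done.

Besides the shell and the picture viewer there is one more tool, called as name(argument=value, ...) on one line, values as JSON. play_rows: Moves the arm, as the interface text tells. Its arguments: {"type":"object","properties":{"commands":{"type":"array","items":{"type":"array","items":{"type":"number"}}},"hand":{"type":"number"}},"required":["commands"]}

```bash
ls; mkdir -p pics; cat > h.py <<'E'
import numpy as np, cv2
from plant import manip, imaging
def grab(n,f=None):
    d=imaging.grab_frame(n); 
    for k in("R","t"): d[k]=np.array(d[k],float)
    if f: cv2.imwrite("pics/"+f,cv2.cvtColor(d["image"],cv2.COLOR_RGB2BGR))
    return d
def K(d): return np.array([[d["fx"],0,d["cx"]],[0,d["fy"],d["cy"]],[0,0,1.]]),np.array([d["k1"],0,0,0.])
def ray(d,uv):
    k,D=K(d); p=cv2.undistortPoints(np.array([[uv]],float),k,D)[0,0]
    return -d["R"].T@d["t"], d["R"].T@np.array([p[0],p[1],1])
def onz(d,uv,z):
    o,v=ray(d,uv); return o+v*(z-o[2])/v[2]
def proj(d,X):
    k,D=K(d); return cv2.projectPoints(np.atleast_2d(np.array(X,float)),cv2.Rodrigues(d["R"])[0],d["t"],k,D)[0][:,0]
E
python3 - <<'E'
from h import *
import pickle
D={n:grab(n,n+"0.png") for n in("side","top")}
pickle.dump(D,open("d0.pkl","wb"))
for n,d in D.items(): print(n,-d["R"].T@d["t"],d["R"][2],d["fx"],d["k1"])
print(manip.state())
E
```

```text
pics
side [0.19268855 0.95547749 0.60623446] [ 0.29642502 -0.84576719 -0.44363281] 370.35182794297447 -0.05686943400705044
top [ 0.26684164 -0.03763625  1.37963444] [ 0.20092118  0.00199748 -0.97960537] 437.254038888898 -0.0912945641230471
{'time': 0.1, 'joint_pos': array([-1.38201570e+00,  5.32888497e-02,  1.61416241e+00,  2.05795319e-06,
        1.47598728e+00, -1.18984919e-01]), 'joint_vel': array([ 0.00018812, -0.00332207, -0.00227579, -0.0027456 ,  0.0008658 ,
        0.00158897]), 'joint_efforts': array([-3.23036447e-04, -3.94906354e+01, -3.71364462e+01, -1.41345463e-04,
        3.92082991e-03, -7.54295058e-06]), 'tool_pos': array([ 0.18923191, -0.59505807,  0.22158379]), 'tool_rot': array([-9.22414860e-04,  9.88182986e-01,  1.53276005e-01, -3.11784819e-05]), 'contact_force': array([-0.79441567, -0.27528681, -0.72321107]), 'ft_torque': array([-0.00159032, -0.0411682 ,  0.02372048]), 'grasp_force': 0.0, 'gripper_width': 1.0016151433452694}
```

View pics/side0.png

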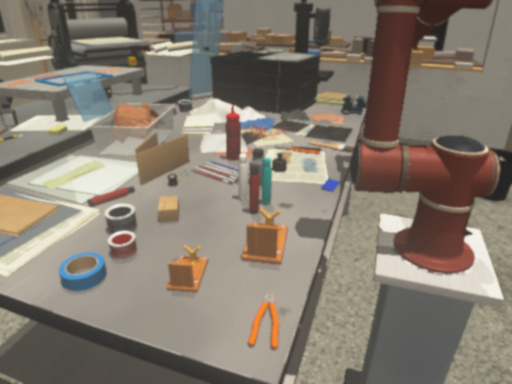

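View pics/top0.png

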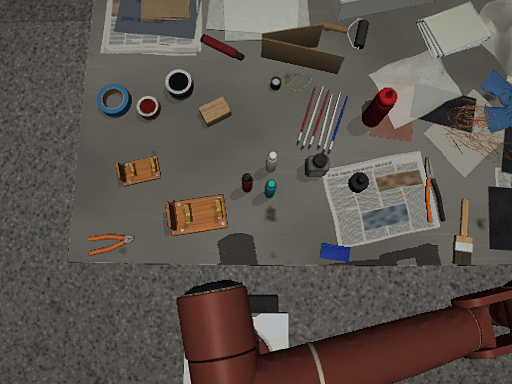

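The side view shows the standing red dauber at about (254,187), between the white (245,175) and turquoise (265,180) look-alikes. It also shows the rests at (264,242) and (187,273). In the top view I see the red dauber at (247,182), turquoise at (270,187), white at (271,160), the bottle at (317,163), the weight at (358,182), the large rest at (197,214) and the small one at (138,170).

```bash
python3 - <<'E'
import cv2,numpy as np
t=cv2.imread("pics/top0.png")[145:245,110:290]; s=cv2.imread("pics/side0.png")[140:300,160:320]
a=cv2.resize(t,None,fx=4.4,fy=4.4,interpolation=2)
cv2.imwrite("pics/c1.png",a)
cv2.imwrite("pics/c2.png",cv2.resize(s,None,fx=3.7,fy=3.7,interpolation=2))
E
```

```text
(no output)
```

View pics/c1.png

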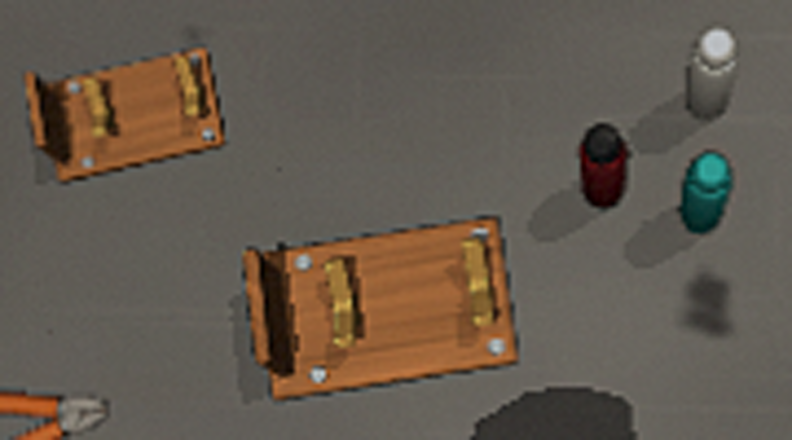

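View pics/c2.png

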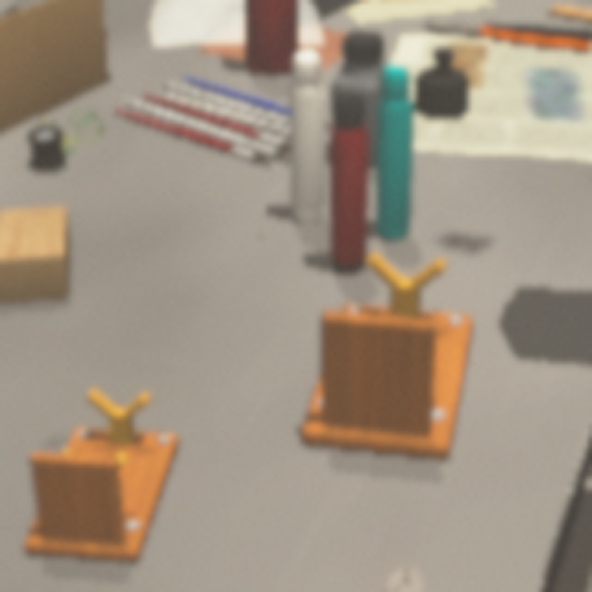

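The top crop gives the large rest's base corners at crop pixels (275,398), (517,358) and (495,217), and the V saddles at (341,302) and (478,282). The dauber's ferrule top is at (604,140). The side crop has the dauber's foot at (348,268) and its top at (350,80).

```bash
python3 - <<'E'
from h import *
import pickle
D=pickle.load(open("d0.pkl","rb")); t,s=D["top"],D["side"]
c=lambda u,v:((u+.5)/4.4-.5+110,(v+.5)/4.4-.5+145)
e=lambda u,v:((u+.5)/3.7-.5+160,(v+.5)/3.7-.5+140)
np.set_printoptions(precision=4,suppress=True)
BL,BR,TR=[onz(t,c(*p),.01) for p in((275,398),(517,358),(495,217))]
print("big",BL,BR,TR,np.linalg.norm(BL-BR),np.linalg.norm(TR-BR))
b,r,q=[onz(t,c(*p),.01) for p in((63,180),(223,143),(204,49))]
print("small",np.linalg.norm(b-r),np.linalg.norm(q-r), b,r,q)
print("rivets V big",[onz(t,c(*p),.05) for p in((337,262),(346,342),(472,241),(485,323))])
print("V small",[onz(t,c(*p),.05) for p in((93,80),(104,134),(184,58),(195,113))])
for n,p in (("red",(604,140)),("white",(716,42)),("turq",(712,165))): print(n,onz(t,c(*p),.163))
print("side foot",onz(s,e(348,268),0),"side top",onz(s,e(350,80),.163))
print("bottle",onz(t,(319,156),.13), "weight",onz(t,(358,180),.07))
for n,d in D.items():
    m=cv2.cvtColor(d["image"],cv2.COLOR_RGB2HSV)
E
```

```text
big [0.3841 0.2055 0.01  ] [0.4146 0.0333 0.01  ] [0.5167 0.0512 0.01  ] 0.1748268168898533 0.10368004960462739
small 0.1203029337437142 0.07334470339446413 [0.5413 0.3686 0.01  ] [0.5699 0.2518 0.01  ] [0.6411 0.2696 0.01  ]
rivets V big [array([0.4764, 0.1587, 0.05  ]), array([0.4202, 0.1504, 0.05  ]), array([0.4922, 0.0643, 0.05  ]), array([0.4345, 0.054 , 0.05  ])]
V small [array([0.6067, 0.3399, 0.05  ]), array([0.567 , 0.3293, 0.05  ]), array([0.6234, 0.2747, 0.05  ]), array([0.5829, 0.2646, 0.05  ])]
red [ 0.5401 -0.0283  0.163 ]
white [ 0.6066 -0.1011  0.163 ]
turq [ 0.5242 -0.0983  0.163 ]
side foot [ 0.5391 -0.0264  0.    ] side top [ 0.5499 -0.0611  0.163 ]
bottle [ 0.6116 -0.2413  0.13  ] weight [ 0.5529 -0.3701  0.07  ]
```

The small rest matches 126x76 mm, so that is the target. The large one measures 175x104 mm. Next I refine the rest and dauber positions with masks and triangulation.

```bash
python3 - <<'E'
from h import *
import pickle
D=pickle.load(open("d0.pkl","rb")); t,s=D["top"],D["side"]
np.set_printoptions(precision=4,suppress=True)
# dauber predicted edges vs seen
X=[.54,-.0275]
for n,d in D.items(): print(n,"foot,redlo,redhi,top",proj(d,[[*X,z] for z in(0,.01,.135,.163)]).round(1).tolist())
hs=cv2.cvtColor(t["image"],cv2.COLOR_RGB2HSV); m=((hs[...,0]<8)|(hs[...,0]>172))&(hs[...,1]>130); m[:, :235]=0; m[:,260:]=0; m[:165]=0; m[200:]=0
v,u=np.nonzero(m); print("top red",u.min(),u.max(),v.min(),v.max(),u.mean())
hs=cv2.cvtColor(s["image"],cv2.COLOR_RGB2HSV); m=((hs[...,0]<8)|(hs[...,0]>172))&(hs[...,1]>100); m[:, :245]=0; m[:,262:]=0; m[:160]=0; m[220:]=0
v,u=np.nonzero(m); print("side red",u.min(),u.max(),v.min(),v.max(),u.mean())
print("side col",[s["image"][r,254].tolist() for r in range(150,222,3)])
hs=cv2.cvtColor(t["image"],cv2.COLOR_RGB2HSV); 
m=((hs[...,0]>5)&(hs[...,0]<20)&(hs[...,1]>110)&(hs[...,2]>50)).astype(np.uint8); m[:150]=0;m[190:]=0;m[:,:105]=0;m[:,170:]=0
m=cv2.morphologyEx(m,cv2.MORPH_CLOSE,np.ones((5,5)))
c=max(cv2.findContours(m,0,2)[0],key=cv2.contourArea); h=cv2.approxPolyDP(cv2.convexHull(c),1.5,True)[:,0]
print("hull",h.tolist()); print([onz(t,p.astype(float),.01)[:2].round(4).tolist() for p in h])
E
```

```text
side foot,redlo,redhi,top [[253.5, 211.9], [253.5, 209.2], [253.6, 174.0], [253.6, 165.6]]
top foot,redlo,redhi,top [[246.9, 187.6], [246.9, 187.0], [246.6, 178.6], [246.6, 176.5]]
top red 242 251 178 191 246.5625
side red 251 258 175 210 254.1733870967742
side col [[101, 91, 83], [75, 71, 65], [80, 76, 71], [104, 100, 96], [133, 129, 124], [95, 92, 86], [78, 74, 68], [74, 70, 65], [87, 69, 63], [128, 67, 63], [124, 68, 64], [122, 68, 64], [120, 69, 64], [117, 68, 63], [115, 67, 62], [111, 65, 62], [110, 66, 62], [108, 63, 60], [103, 63, 57], [102, 64, 59], [97, 64, 59], [94, 86, 80], [151, 144, 134], [154, 146, 135]]
hull [[156, 156], [159, 178], [123, 185], [117, 174], [116, 161]]
[[0.6402, 0.2695], [0.567, 0.2558], [0.543, 0.3718], [0.5792, 0.394], [0.6226, 0.4005]]
```

```bash
python3 - <<'E'
from h import *
import pickle
D=pickle.load(open("d0.pkl","rb")); t,s=D["top"],D["side"]
np.set_printoptions(precision=4,suppress=True)
e=lambda u,v:((u+.5)/3.7-.5+160,(v+.5)/3.7-.5+140)
c=lambda u,v:((u+.5)/4.4-.5+110,(v+.5)/4.4-.5+145)
u=np.array([-.24,.971]);u/=np.linalg.norm(u);w=np.array([u[1],-u[0]])*-1; O=np.array([.5926,.3119])
f=lambda P:(np.array([(P[:2]-O)@u,(P[:2]-O)@w])*1e3).round(1).tolist()
print("side far V tips",[f(onz(s,e(*p),.051)) for p in((93,395),(148,400))])
print("near V tips",[f(onz(s,e(*p),.051)) for p in((65,452),(122,457))])
print("side plate top outer",[f(onz(s,e(*p),.076)) for p in((32,457),(118,462))])
print("side base corners bottom",[f(onz(s,e(*p),.0)) for p in((27,549),(137,556))], f(onz(s,e(178,438),.01)))
print("top plate top edge outer",[f(onz(t,c(*p),.076)) for p in((28,72),(42,145),(38,73))])
print("top plate top edge",[f(onz(t,c(*p),.076)) for p in((42,148),(37,73))])
print("top V",[f(onz(t,c(*p),.051)) for p in((93,80),(104,134),(184,58),(195,113))])
print("top base",[f(onz(t,c(*p),.01)) for p in((63,180),(223,143),(204,49))])
E
```

```text
side far V tips [[-37.1, -16.7], [-35.3, 22.5]]
near V tips [[26.8, -18.3], [27.9, 19.9]]
side plate top outer [[65.1, -25.9], [64.2, 28.3]]
side base corners bottom [[64.0, -37.8], [62.8, 34.4]] [-48.5, 38.4]
top plate top edge outer [[62.4, -28.8], [61.7, 25.7], [55.6, -26.4]]
top plate top edge [[62.1, 27.8], [56.3, -26.6]]
top V [[23.5, -20.0], [22.8, 21.0], [-43.6, -20.6], [-43.8, 21.1]]
top base [[67.4, 36.2], [-52.9, 36.4], [-52.7, -36.9]]
```

```bash
cat >> h.py <<'E'
from scipy.spatial.transform import Rotation as Ro
def pose():
    s=manip.state(); q=s["tool_rot"]; return np.array(s["tool_pos"]),Ro.from_quat([q[1],q[2],q[3],q[0]])
def ori(bear,pitch):  # h bearing, pitch below horizontal (deg)
    b,p=np.radians([bear,pitch]); h=np.array([np.cos(b),np.sin(b),0]); Z=np.array([0,0,1.])
    d=np.cos(p)*h-np.sin(p)*Z; y=np.cross(Z,h); return Ro.from_matrix(np.c_[np.cross(y,d),y,d])
def plan(P,R,goals,vmax=33,wmax=6.8):
    """goals: (grasp point, R) list -> rounded rows"""
    for G,Rt in goals:
        T=np.array(G)+.005*Rt.as_matrix()[:,2]; rows=[]
        dr=(R.inv()*Rt).as_rotvec(degrees=True)
        n=int(np.ceil(max(np.linalg.norm(T-P)*1e3/vmax,np.linalg.norm(dr)/wmax,1)))
        P0,R0=P,R
        for i in range(1,n+1):
            Pi=P0+(T-P0)*i/n; Ri=R0*Ro.from_rotvec(dr*i/n,degrees=True)
            a=np.r_[R.inv().apply(Pi-P)*1e3,(R.inv()*Ri).as_rotvec(degrees=True)].round(1)
            P=P+R.apply(a[:3]/1e3); R=R*Ro.from_rotvec(a[3:],degrees=True); rows.append((a+0.).tolist())
        print("goal",np.round(T,3),n)
        for i in range(0,n,5): print(rows[i:i+5])
    return P,R
E
python3 - <<'E'
from h import *
print([x for x in dir(manip) if x[0]!='_'],manip.nose_length)
P,R=pose(); 
G=np.array([.54,-.028,.1235]); R1=ori(-10,50); d=R1.as_matrix()[:,2]
plan(P,R,[([.36,-.25,.30],ori(100-10,90)),(G-.1*d+[0,0,.02],R1)])
E
```

```text
['IKError', 'job_done', 'nose_length', 'state'] 0.014
goal [ 0.36  -0.25   0.295] 16
[[16.7, -17.3, -4.6, 0.0, 0.0, 6.7], [14.6, -19.2, -4.5, 0.0, 0.0, 6.8], [12.2, -20.7, -4.6, 0.0, 0.0, 6.7], [9.7, -22.1, -4.5, 0.0, 0.0, 6.7], [7.0, -23.0, -4.6, 0.0, 0.0, 6.7]]
[[4.4, -23.6, -4.5, 0.0, 0.0, 6.8], [1.4, -24.1, -4.6, 0.0, 0.0, 6.7], [-1.3, -24.0, -4.5, 0.0, 0.1, 6.7], [-4.1, -23.7, -4.6, 0.0, 0.0, 6.7], [-6.8, -23.1, -4.5, 0.0, 0.0, 6.8]]
[[-9.6, -22.1, -4.6, 0.0, 0.0, 6.7], [-12.0, -20.8, -4.6, -0.1, 0.0, 6.7], [-14.4, -19.3, -4.5, 0.0, 0.0, 6.8], [-16.6, -17.5, -4.6, 0.0, 0.0, 6.7], [-18.5, -15.3, -4.6, 0.0, 0.0, 6.7]]
[[-20.1, -13.2, -4.6, 0.0, 0.0, 6.7]]
goal [ 0.48  -0.017  0.216] 16
[[-14.5, -7.5, 4.9, 2.2, -1.8, 6.0], [-15.1, -5.7, 5.7, 2.1, -1.8, 5.9], [-15.4, -4.0, 6.2, 2.2, -1.9, 6.0], [-15.5, -2.1, 7.0, 2.2, -1.8, 6.0], [-15.3, -0.2, 7.4, 2.2, -1.8, 5.9]]
[[-15.1, 1.7, 7.9, 2.1, -1.8, 6.0], [-14.5, 3.5, 8.3, 2.2, -1.9, 6.0], [-13.8, 5.3, 8.6, 2.2, -1.8, 5.9], [-12.9, 7.0, 8.7, 2.2, -1.8, 6.0], [-11.7, 8.7, 8.8, 2.1, -1.8, 6.0]]
[[-10.5, 10.2, 8.9, 2.2, -1.8, 5.9], [-9.2, 11.5, 8.7, 2.2, -1.9, 6.0], [-7.5, 12.7, 8.6, 2.1, -1.8, 6.0], [-5.9, 13.7, 8.2, 2.2, -1.8, 6.0], [-4.2, 14.6, 7.9, 2.2, -1.8, 5.9]]
[[-2.4, 15.2, 7.4, 2.2, -1.9, 6.0]]
```

The yaw went the wrong way round for joint 6, so I replan through bearing -86.

```bash
python3 - <<'E'
from h import *
P,R=pose(); 
G=np.array([.54,-.028,.1235]); R1=ori(-10,50); d=R1.as_matrix()[:,2]
plan(P,R,[([.36,-.25,.30],ori(-86,90)),(G-.1*d+[0,0,.02],R1)])
E
```

```text
goal [ 0.36  -0.25   0.295] 12
[[22.3, -23.1, -6.1, 0.0, 0.0, -6.4], [24.7, -20.5, -6.0, 0.0, 0.0, -6.3], [26.8, -17.6, -6.1, 0.0, 0.0, -6.4], [28.6, -14.6, -6.1, 0.0, 0.0, -6.4], [30.1, -11.2, -6.1, 0.0, 0.0, -6.3]]
[[31.1, -7.9, -6.0, 0.0, 0.0, -6.4], [31.8, -4.4, -6.1, 0.0, -0.1, -6.3], [32.0, -0.9, -6.1, 0.0, 0.0, -6.4], [32.0, 2.7, -6.1, 0.0, 0.0, -6.4], [31.5, 6.3, -6.2, -0.1, 0.0, -6.3]]
[[30.6, 9.7, -6.1, 0.0, 0.0, -6.4], [29.3, 13.0, -6.1, 0.0, 0.0, -6.4]]
goal [ 0.48  -0.017  0.216] 13
[[17.2, 10.5, 6.1, -2.0, -2.6, -5.6], [16.4, 11.8, 5.6, -2.1, -2.6, -5.6], [15.4, 13.3, 5.5, -2.0, -2.6, -5.6], [14.2, 14.5, 5.2, -2.0, -2.6, -5.6], [13.1, 15.6, 5.2, -2.1, -2.6, -5.6]]
[[11.7, 16.7, 5.1, -2.0, -2.6, -5.5], [10.3, 17.6, 5.3, -2.0, -2.6, -5.6], [8.7, 18.3, 5.5, -2.0, -2.6, -5.6], [7.3, 18.9, 5.7, -2.1, -2.6, -5.6], [5.6, 19.2, 6.2, -2.0, -2.6, -5.6]]
[[4.0, 19.6, 6.6, -2.0, -2.6, -5.6], [2.4, 19.6, 7.2, -2.1, -2.7, -5.6], [0.8, 19.5, 7.8, -2.0, -2.6, -5.6]]
```

play_rows(commands=[[22.3,-23.1,-6.1,0,0,-6.4],[24.7,-20.5,-6,0,0,-6.3],[26.8,-17.6,-6.1,0,0,-6.4],[28.6,-14.6,-6.1,0,0,-6.4],[30.1,-11.2,-6.1,0,0,-6.3]], hand=52)

```text
time: 0.52
tool_pos: [0.2608, -0.4501, 0.2526]
tool_rot: [-0.001, 0.907, 0.42, 0.0]
contact_force: [-0.2, -0.0, -0.1]
gripper_width: 0.608
grasp_force: 0.0
```

play_rows(commands=[[31.1,-7.9,-6,0,0,-6.4],[31.8,-4.4,-6.1,0,0,-6.3],[32,-0.9,-6.1,0,0,-6.4],[32,2.7,-6.1,0,0,-6.4],[31.5,6.3,-6.2,0,0,-6.3]])

```text
time: 0.93
tool_pos: [0.3318, -0.3063, 0.2834]
tool_rot: [-0.0, 0.757, 0.653, 0.0]
contact_force: [0.5, -0.2, 0.9]
gripper_width: 0.61
grasp_force: 0.0
```

play_rows(commands=[[30.6,9.7,-6.1,0,0,-6.4],[29.3,13,-6.1,0,0,-6.4]])

```text
time: 1.1
tool_pos: [0.3603, -0.2488, 0.2957]
tool_rot: [-0.0, 0.68, 0.733, 0.0]
contact_force: [1.1, 0.6, -0.5]
gripper_width: 0.607
grasp_force: 0.0
```

play_rows(commands=[[17.2,10.5,6.1,-2,-2.6,-5.6],[16.4,11.8,5.6,-2.1,-2.6,-5.6],[15.4,13.3,5.5,-2,-2.6,-5.6],[14.2,14.5,5.2,-2,-2.6,-5.6],[13.1,15.6,5.2,-2.1,-2.6,-5.6]])

```text
time: 1.52
tool_pos: [0.4064, -0.1598, 0.2649]
tool_rot: [0.143, 0.476, 0.868, -0.012]
contact_force: [0.4, 0.5, -0.5]
gripper_width: 0.609
grasp_force: 0.0
```

play_rows(commands=[[11.7,16.7,5.1,-2,-2.6,-5.5],[10.3,17.6,5.3,-2,-2.6,-5.6],[8.7,18.3,5.5,-2,-2.6,-5.6],[7.3,18.9,5.7,-2.1,-2.6,-5.6],[5.6,19.2,6.2,-2,-2.6,-5.6]])

```text
time: 1.93
tool_pos: [0.4523, -0.0704, 0.2345]
tool_rot: [0.273, 0.235, 0.933, -0.024]
contact_force: [0.2, -0.3, -0.4]
gripper_width: 0.611
grasp_force: 0.0
```

play_rows(commands=[[4,19.6,6.6,-2,-2.6,-5.6],[2.4,19.6,7.2,-2.1,-2.7,-5.6],[0.8,19.5,7.8,-2,-2.6,-5.6],[0,0,0,0,0,0],[0,0,0,0,0,0]])

```text
time: 2.35
tool_pos: [0.4791, -0.0174, 0.2155]
tool_rot: [0.339, 0.082, 0.937, -0.03]
contact_force: [-1.1, -0.1, -0.2]
gripper_width: 0.611
grasp_force: 0.0
```

```bash
python3 - <<'E'
from h import *
s=manip.state(); print(s["time"],s["joint_pos"].round(3),s["gripper_width"])
P,R=pose(); print(P,R.as_matrix().round(3))
G=np.array([.54,-.028,.1235]); R1=ori(-10,50); d=R1.as_matrix()[:,2]
plan(P,R,[(G-.06*d+[0,0,.0],R1),(G,R1)],vmax=20)
grab("side","s1.png"); 
E
```

```text
2.35 [-0.203 -0.863  2.406  0.023  0.904 -1.606] 0.6112819189948996
[ 0.47910677 -0.01743636  0.21547907] [[-0.756  0.174  0.631]
 [ 0.134  0.985 -0.111]
 [-0.641  0.    -0.768]]
goal [ 0.505 -0.022  0.166] 3
[[3.9, 0.1, 18.4, 0.0, -0.1, 0.0], [3.9, 0.0, 18.4, 0.0, 0.0, 0.0], [3.9, 0.1, 18.4, 0.0, -0.1, 0.0]]
goal [ 0.543 -0.029  0.12 ] 4
[[0.0, 0.0, 15.0, 0.0, 0.0, 0.0], [0.0, 0.0, 15.0, 0.0, 0.0, 0.0], [0.0, 0.0, 15.0, 0.0, 0.0, 0.0], [0.0, 0.0, 15.0, 0.0, 0.0, 0.0]]
```

View pics/s1.png

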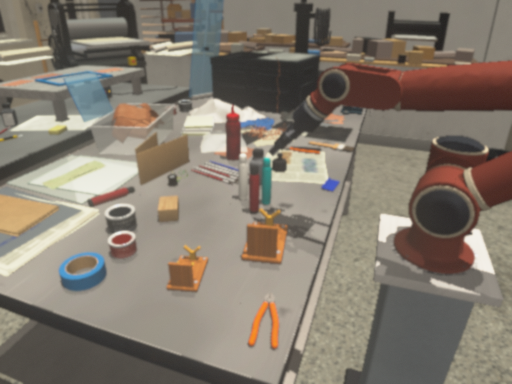

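The side view shows the gripper at about (285,140), pointing forward and down just behind the dauber's top, which is as planned. The arm is within its limits, so I approach.

play_rows(commands=[[3.9,0,18.4,0,0,0],[3.9,0,18.4,0,0,0],[3.9,0,18.4,0,0,0],[0,0,0,0,0,0]])

```text
time: 2.73
tool_pos: [0.5051, -0.0234, 0.1637]
tool_rot: [0.338, 0.083, 0.937, -0.03]
contact_force: [-0.3, 0.6, -1.1]
gripper_width: 0.611
grasp_force: 0.0
```

play_rows(commands=[[0,0,15,0,0,0],[0,0,15,0,0,0],[0,0,15,0,0,0],[0,0,15,0,0,0],[0,0,0,0,0,0]])

```text
time: 3.15
tool_pos: [0.5441, -0.0301, 0.1202]
tool_rot: [0.339, 0.083, 0.937, -0.03]
contact_force: [0.2, 1.2, 0.4]
gripper_width: 0.611
grasp_force: 0.0
```

```bash
python3 - <<'E'
from h import *
s=manip.state(); print(s["time"],s["joint_pos"].round(3),s["contact_force"]); print(pose()[0])
a=grab("side")["image"][120:240,190:330]; b=grab("top")["image"][120:240,190:330]
cv2.imwrite("pics/a2.png",cv2.cvtColor(cv2.resize(np.hstack([a,b]),None,fx=2.85,fy=2.85,interpolation=2),cv2.COLOR_RGB2BGR))
E
```

```text
3.15 [-0.2   -0.484  2.359  0.028  0.572 -1.612] [0.16739623 1.17003511 0.36896447]
[ 0.54408645 -0.03006168  0.12024996]
```

View pics/a2.png

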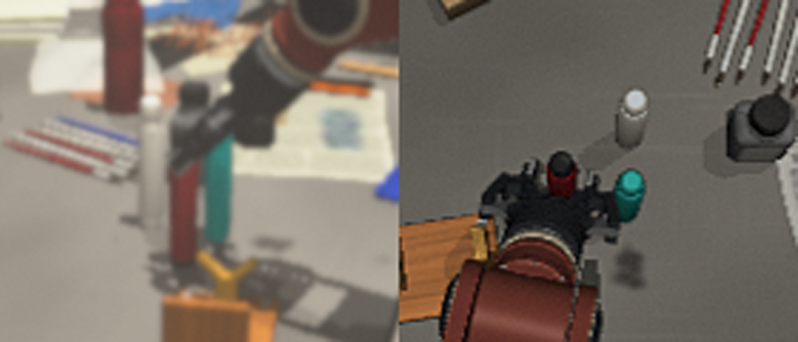

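Top crop: the dauber (562,170) is between the two fingers, and the turquoise one (628,190) is clear. Closing now.

play_rows(commands=[[0,0,0,0,0,0],[0,0,0,0,0,0],[0,0,0,0,0,0],[0,0,0,0,0,0],[0,0,0,0,0,0]], hand=20)

```text
time: 3.67
tool_pos: [0.5451, -0.0294, 0.1235]
tool_rot: [0.343, 0.082, 0.935, -0.03]
contact_force: [-0.6, -0.3, 5.7]
gripper_width: 0.299
grasp_force: 56.4
```

play_rows(commands=[[0,0,0,0,0,0],[0,0,0,0,0,0],[0,0,0,0,0,0]])

```text
time: 3.92
tool_pos: [0.5453, -0.0295, 0.1235]
tool_rot: [0.343, 0.082, 0.935, -0.03]
contact_force: [-0.7, 0.1, 5.7]
gripper_width: 0.304
grasp_force: 56.6
```

```bash
python3 - <<'E'
from h import *
s=manip.state(); print(s["time"],s["gripper_width"]*85.4,s["grasp_force"],s["contact_force"])
P,R=pose(); d=R.as_matrix()[:,2]; G=P-.005*d
u=np.array([-.24,.971,0]);u/=np.linalg.norm(u);O=np.array([.5926,.3119,0])
a=50.0; b=np.degrees(np.arctan2(-u[1],-u[0])); R2=ori(b,a+90)
print("G",G,"d2",R2.as_matrix()[:,2])
# lift, then swing
GP=O-.078*u+[0,0,.055]
plan(P,R,[(G+[0,0,.2],R),(GP+[0,0,.17]-.05*u,R2)],vmax=25,wmax=5.5)
E
```

```text
3.9167 25.94259161466373 56.57350661815144 [-0.74342689  0.06329666  5.66940447]
G [ 0.54212147 -0.02889202  0.12729842] d2 [-0.18381014  0.74366519 -0.64278761]
goal [ 0.545 -0.029  0.323] 8
[[-16.2, 0.0, -19.1, 0.0, 0.0, 0.0], [-16.1, 0.0, -19.1, 0.0, 0.0, 0.0], [-16.2, 0.0, -19.0, 0.0, 0.0, 0.0], [-16.1, -0.1, -19.1, 0.0, 0.0, 0.0], [-16.2, 0.0, -19.1, 0.0, 0.0, 0.0]]
[[-16.1, 0.0, -19.1, 0.0, 0.0, 0.0], [-16.2, 0.0, -19.1, 0.0, 0.0, 0.0], [-16.1, 0.0, -19.0, 0.0, 0.0, 0.0]]
goal [0.622 0.191 0.222] 20
[[1.8, 11.5, 5.1, -0.3, 4.0, 3.6], [2.2, 11.4, 5.3, -0.3, 3.9, 3.6], [2.6, 11.2, 5.5, -0.3, 4.0, 3.7], [2.9, 11.0, 5.8, -0.3, 3.9, 3.6], [3.1, 10.8, 6.0, -0.4, 4.0, 3.6]]
[[3.4, 10.6, 6.3, -0.3, 4.0, 3.6], [3.6, 10.3, 6.6, -0.3, 3.9, 3.7], [3.8, 10.0, 7.0, -0.3, 4.0, 3.6], [3.9, 9.7, 7.2, -0.3, 3.9, 3.6], [4.0, 9.4, 7.6, -0.3, 4.0, 3.6]]
[[4.1, 9.2, 7.9, -0.3, 4.0, 3.7], [4.1, 8.8, 8.2, -0.3, 3.9, 3.6], [4.0, 8.6, 8.5, -0.3, 4.0, 3.6], [4.0, 8.2, 8.9, -0.4, 3.9, 3.6], [3.8, 8.0, 9.2, -0.3, 4.0, 3.6]]
[[3.7, 7.6, 9.5, -0.3, 4.0, 3.7], [3.5, 7.4, 9.8, -0.3, 3.9, 3.6], [3.3, 7.1, 10.1, -0.3, 4.0, 3.6], [3.0, 6.8, 10.3, -0.3, 3.9, 3.6], [2.8, 6.6, 10.6, -0.3, 4.0, 3.7]]
```

The opening reads 26 mm rather than 32 and the tool was pushed up 3 mm, so the pads are riding on the shoulder at the ferrule. I regrasp 13 mm lower.

play_rows(commands=[[0,0,0,0,0,0],[0,0,0,0,0,0],[0,0,0,0,0,0],[0,0,0,0,0,0]], hand=52)

```text
time: 4.25
tool_pos: [0.5433, -0.029, 0.1202]
tool_rot: [0.34, 0.082, 0.936, -0.03]
contact_force: [0.4, 0.2, 0.6]
gripper_width: 0.609
grasp_force: 0.0
```

play_rows(commands=[[4.1,0,5,0,0,0],[4.2,0,5,0,0,0],[0,0,0,0,0,0]])

```text
time: 4.5
tool_pos: [0.5426, -0.0289, 0.1053]
tool_rot: [0.339, 0.082, 0.937, -0.03]
contact_force: [-0.7, -0.0, -0.0]
gripper_width: 0.611
grasp_force: 0.0
```

play_rows(commands=[[0,0,0,0,0,0],[0,0,0,0,0,0],[0,0,0,0,0,0],[0,0,0,0,0,0],[0,0,0,0,0,0]], hand=20)

```text
time: 4.92
tool_pos: [0.5439, -0.0291, 0.1081]
tool_rot: [0.341, 0.082, 0.936, -0.03]
contact_force: [0.7, -0.1, -1.4]
gripper_width: 0.344
grasp_force: 59.2
```

play_rows(commands=[[0,0,0,0,0,0],[0,0,0,0,0,0]])

```text
time: 5.08
tool_pos: [0.544, -0.0292, 0.1082]
tool_rot: [0.341, 0.082, 0.936, -0.03]
contact_force: [0.1, -0.1, -1.6]
gripper_width: 0.339
grasp_force: 59.2
```

play_rows(commands=[[-8.1,0,-9.6,0,0,0],[-16.2,0,-19.1,0,0,0],[-16.2,0,-19.1,0,0,0],[-16.1,0,-19.1,0,0,0],[0,0,0,0,0,0]])

```text
time: 5.5
tool_pos: [0.5476, -0.0298, 0.2043]
tool_rot: [0.347, 0.081, 0.934, -0.031]
contact_force: [0.7, -0.7, 0.6]
gripper_width: 0.343
grasp_force: 59.4
```

```bash
python3 - <<'E'
from h import *
s=manip.state(); print(s["time"],s["gripper_width"]*85.4,s["grasp_force"],s["contact_force"],pose()[0])
a=grab("side")["image"][80:240,190:330]; b=grab("top")["image"][80:240,190:330]
cv2.imwrite("pics/a3.png",cv2.cvtColor(cv2.resize(np.hstack([a,b]),None,fx=2.85,fy=2.85,interpolation=2),cv2.COLOR_RGB2BGR))
E
```

```text
5.5 29.323206730909984 59.40850763792696 [ 0.65582406 -0.6886782   0.56278346] [ 0.54764221 -0.02982692  0.20431656]
```

View pics/a3.png

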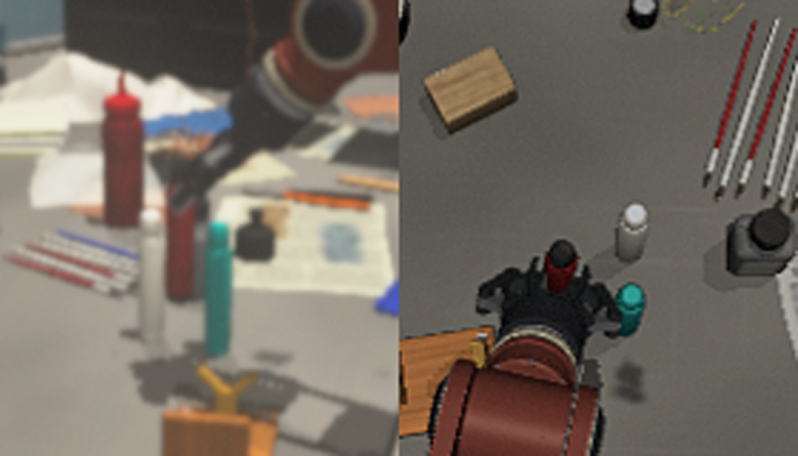

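The dauber is lifted and held vertically, with the foot at crop pixel (180,298) in the side view. The look-alikes are still standing. I now check where the foot sits in the grip and plan the swing.

```bash
cat > pl.py <<'E'
from h import *
np.set_printoptions(precision=4,suppress=True)
u=np.array([-.24,.971,0]);u/=np.linalg.norm(u);O=np.array([.5926,.3119,0]);w=np.array([-u[1],u[0],0])
Rg=Ro.from_quat([.082,.936,-.03,.341]); f=Rg.inv().apply([0,0,-1])
p=np.degrees(np.arcsin(f[2])); R2=ori(np.degrees(np.arctan2(-u[1],-u[0])),90+p)
mid=-.043; GP=O+(mid-.0305)*u+[0,0,.055]
E
python3 - <<'E'
from pl import *
D=grab("side"); print(proj(D,[.546,-.03,.096]),"seen 253.2,184.6"); print("f",f,p,"axis at place",R2.apply(f),u)
P,R=pose(); print(P,"GP",GP)
# command pose assumed = measured
G=P-.005*R.as_matrix()[:,2]
plan(P,R,[(G+[0,0,.1],R),(GP+[0,0,.14],R2)],vmax=25,wmax=5.5)
E
```

```text
[[252.0539 184.7084]] seen 253.2,184.6
f [0.6433 0.0002 0.7656] 49.96380563187242 axis at place [-0.2397  0.9708 -0.    ] [-0.2399  0.9708  0.    ]
[ 0.544  -0.0291  0.1951] GP [0.6102 0.2405 0.055 ]
goal [ 0.544 -0.029  0.295] 5
[[-12.8, 0.0, -15.3, 0.0, 0.0, 0.0], [-12.9, 0.0, -15.4, 0.0, 0.0, 0.0], [-12.8, 0.0, -15.3, 0.0, 0.0, 0.0], [-12.9, 0.0, -15.3, 0.0, 0.0, 0.0], [-12.8, 0.0, -15.4, 0.0, 0.0, 0.0]]
goal [0.609 0.244 0.192] 20
[[2.7, 14.0, 4.5, -0.3, 3.9, 3.6], [3.2, 13.9, 4.8, -0.3, 4.0, 3.6], [3.7, 13.5, 5.1, -0.4, 3.9, 3.7], [4.3, 13.3, 5.4, -0.3, 4.0, 3.6], [4.7, 13.0, 5.9, -0.3, 3.9, 3.6]]
[[5.0, 12.6, 6.2, -0.3, 4.0, 3.6], [5.5, 12.3, 6.7, -0.3, 3.9, 3.6], [5.7, 11.9, 7.1, -0.3, 4.0, 3.7], [5.9, 11.4, 7.5, -0.4, 3.9, 3.6], [6.1, 11.1, 8.1, -0.3, 3.9, 3.6]]
[[6.2, 10.6, 8.5, -0.3, 4.0, 3.6], [6.3, 10.1, 9.1, -0.3, 3.9, 3.6], [6.3, 9.7, 9.5, -0.3, 4.0, 3.7], [6.2, 9.3, 10.0, -0.4, 3.9, 3.6], [6.0, 8.8, 10.5, -0.3, 4.0, 3.6]]
[[5.9, 8.4, 10.9, -0.3, 3.9, 3.6], [5.6, 8.0, 11.4, -0.3, 4.0, 3.6], [5.3, 7.5, 11.8, -0.3, 3.9, 3.7], [4.9, 7.2, 12.1, -0.3, 3.9, 3.6], [4.6, 6.8, 12.6, -0.4, 4.0, 3.6]]
```

play_rows(commands=[[-12.8,0,-15.3,0,0,0],[-12.9,0,-15.4,0,0,0],[-12.8,0,-15.3,0,0,0],[-12.9,0,-15.3,0,0,0],[-12.8,0,-15.4,0,0,0]])

```text
time: 6.07
tool_pos: [0.5434, -0.029, 0.2933]
tool_rot: [0.339, 0.082, 0.937, -0.03]
contact_force: [-0.2, 0.8, -0.9]
gripper_width: 0.34
grasp_force: 59.5
```

play_rows(commands=[[2.7,14,4.5,-0.3,3.9,3.6],[3.2,13.9,4.8,-0.3,4,3.6],[3.7,13.5,5.1,-0.4,3.9,3.7],[4.3,13.3,5.4,-0.3,4,3.6],[4.7,13,5.9,-0.3,3.9,3.6]])

```text
time: 6.48
tool_pos: [0.56, 0.0402, 0.2671]
tool_rot: [0.174, 0.228, 0.957, 0.051]
contact_force: [0.1, -0.0, -0.5]
gripper_width: 0.342
grasp_force: 59.6
```

play_rows(commands=[[5,12.6,6.2,-0.3,4,3.6],[5.5,12.3,6.7,-0.3,3.9,3.6],[5.7,11.9,7.1,-0.3,4,3.7],[5.9,11.4,7.5,-0.4,3.9,3.6],[6.1,11.1,8.1,-0.3,3.9,3.6]])

```text
time: 6.9
tool_pos: [0.5765, 0.1083, 0.2414]
tool_rot: [0.002, 0.36, 0.924, 0.129]
contact_force: [0.3, 0.6, -1.3]
gripper_width: 0.341
grasp_force: 59.5
```

```bash
python3 - <<'E'
from pl import *
s=manip.state(); print(s["time"],s["joint_pos"].round(3),s["gripper_width"]*85.4,s["grasp_force"])
P,R=pose(); print(P,R.as_matrix()[:,2])
plan(P,R,[(GP+[0,0,.14],R2)],vmax=25,wmax=5.5)
E
```

```text
6.9 [-0.063 -0.132  1.777  0.248  1.417 -0.918] 29.12807787633653 59.5373356109485
[0.5765 0.1083 0.2414] [ 0.0967  0.2373 -0.9666]
goal [0.609 0.244 0.192] 10
[[6.2, 10.6, 8.3, -0.3, 3.9, 3.6], [6.2, 10.2, 8.9, -0.4, 4.0, 3.6], [6.3, 9.7, 9.3, -0.3, 3.9, 3.6], [6.2, 9.3, 9.8, -0.3, 3.9, 3.6], [6.1, 8.8, 10.2, -0.3, 3.9, 3.6]]
[[5.9, 8.4, 10.7, -0.4, 3.9, 3.6], [5.6, 8.0, 11.2, -0.3, 4.0, 3.6], [5.4, 7.5, 11.6, -0.3, 3.9, 3.6], [5.0, 7.2, 12.0, -0.3, 3.9, 3.6], [4.7, 6.8, 12.3, -0.4, 3.9, 3.6]]
```

play_rows(commands=[[6.2,10.6,8.3,-0.3,3.9,3.6],[6.2,10.2,8.9,-0.4,4,3.6],[6.3,9.7,9.3,-0.3,3.9,3.6],[6.2,9.3,9.8,-0.3,3.9,3.6],[6.1,8.8,10.2,-0.3,3.9,3.6]])

```text
time: 7.32
tool_pos: [0.593, 0.176, 0.2165]
tool_rot: [-0.17, 0.473, 0.841, 0.2]
contact_force: [0.2, 0.6, -1.7]
gripper_width: 0.343
grasp_force: 59.5
```

play_rows(commands=[[5.9,8.4,10.7,-0.4,3.9,3.6],[5.6,8,11.2,-0.3,4,3.6],[5.4,7.5,11.6,-0.3,3.9,3.6],[5,7.2,12,-0.3,3.9,3.6],[4.7,6.8,12.3,-0.4,3.9,3.6]])

```text
time: 7.73
tool_pos: [0.6095, 0.2438, 0.1916]
tool_rot: [-0.332, 0.56, 0.713, 0.26]
contact_force: [0.3, 0.3, -0.8]
gripper_width: 0.343
grasp_force: 59.6
```

play_rows(commands=[[0,0,0,0,0,0],[0,0,0,0,0,0],[0,0,0,0,0,0]])

```text
time: 7.98
tool_pos: [0.6096, 0.2432, 0.1938]
tool_rot: [-0.329, 0.558, 0.716, 0.26]
contact_force: [-0.2, -0.0, -1.0]
gripper_width: 0.341
grasp_force: 59.5
```

```bash
python3 - <<'E'
from pl import *
s=manip.state(); print(s["time"],s["joint_pos"].round(3),s["gripper_width"]*85.4,s["grasp_force"],s["contact_force"])
P,R=pose(); print(P,R.as_matrix()[:,2],"axis",R.apply(f),"err deg",(R.inv()*R2).as_rotvec(degrees=True))
plan(P,R,[(GP+[0,0,.03],R2)],vmax=12,wmax=5.5)
S=grab("side"); T=grab("top")
G=P-.005*R.as_matrix()[:,2]; ax=R.apply(f)
for n,d in(("side",S),("top",T)): print(n,"pred foot end, mid",proj(d,[G+.112*ax,G+.0305*ax]))
a=S["image"][210:310,150:290]; b=T["image"][110:210,90:230]
cv2.imwrite("pics/a4.png",cv2.cvtColor(cv2.resize(np.hstack([a,b]),None,fx=2.85,fy=2.85,interpolation=2),cv2.COLOR_RGB2BGR))
E
```

```text
7.9833 [-0.067  0.245  1.625  0.813  1.599 -0.431] 29.10520721589886 59.52319519405137 [-0.1788 -0.0184 -0.9708]
[0.6096 0.2432 0.1938] [-0.1806  0.7401 -0.6478] axis [-0.2414  0.9704 -0.0059] err deg [0.1266 0.3374 0.3086]
goal [0.609 0.244 0.082] 10
[[-8.5, -0.1, 7.3, 0.0, 0.0, 0.0], [-8.4, 0.0, 7.4, 0.0, 0.1, 0.1], [-8.5, -0.1, 7.3, 0.0, 0.0, 0.0], [-8.5, 0.0, 7.3, 0.1, 0.0, 0.0], [-8.4, 0.0, 7.4, 0.0, 0.1, 0.1]]
[[-8.5, -0.1, 7.3, 0.0, 0.0, 0.0], [-8.5, 0.0, 7.3, 0.0, 0.0, 0.0], [-8.5, 0.0, 7.3, 0.0, 0.1, 0.0], [-8.5, 0.0, 7.3, 0.0, 0.0, 0.1], [-8.5, 0.0, 7.3, 0.0, 0.0, 0.0]]
side pred foot end, mid [[177.9226 212.1262]
 [187.3608 194.8557]]
top pred foot end, mid [[113.6942 157.8271]
 [141.7061 151.1915]]
```

View pics/a4.png

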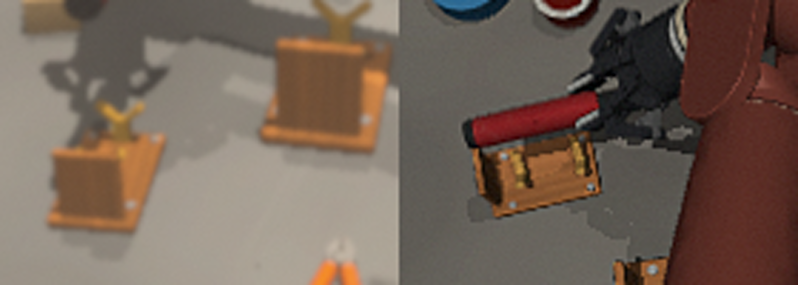

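In the top crop the dauber's foot end is at (466,133), which is (113.5,156.7) full-frame against a predicted (113.7,157.8). It is horizontal above the rest and along it. Lowering, then I check with red masks.

play_rows(commands=[[-8.5,0,7.3,0,0,0],[-8.4,0,7.4,0,0.1,0.1],[-8.5,0,7.3,0,0,0],[-8.5,0,7.3,0.1,0,0],[-8.4,0,7.4,0,0.1,0.1]])

```text
time: 8.5
tool_pos: [0.6095, 0.2442, 0.1368]
tool_rot: [-0.332, 0.559, 0.714, 0.26]
contact_force: [0.0, -0.4, -1.7]
gripper_width: 0.34
grasp_force: 59.6
```

play_rows(commands=[[-8.5,0,7.3,0,0,0],[-8.5,0,7.3,0,0,0],[-8.5,0,7.3,0,0.1,0],[-8.5,0,7.3,0,0,0.1],[0,0,0,0,0,0]])

```text
time: 8.92
tool_pos: [0.6083, 0.2446, 0.0904]
tool_rot: [-0.334, 0.56, 0.713, 0.259]
contact_force: [-1.1, -0.3, -1.4]
gripper_width: 0.343
grasp_force: 59.5
```

```bash
cat > chk.py <<'E'
from pl import *
def red(d,box):
    h=cv2.cvtColor(d["image"],cv2.COLOR_RGB2HSV); m=(((h[...,0]<6)|(h[...,0]>172))&(h[...,1]>130)&(h[...,2]>60)).astype(np.uint8)
    k=np.zeros_like(m); x0,x1,y0,y1=box; k[y0:y1,x0:x1]=m[y0:y1,x0:x1]
    c=max(cv2.findContours(k,0,2)[0],key=cv2.contourArea); return c, cv2.minAreaRect(c)
def look(name):
    S=grab("side");T=grab("top")
    out=[]
    for n,d,box in(("side",S,(140,230,170,290)),("top",T,(90,175,120,200))):
        c,r=red(d,box); print(n,"rect",np.round(r[0],1),np.round(r[1],1),round(r[2],1)); out.append(r)
    a=S["image"][190:300,140:260]; b=T["image"][110:220,90:230]
    cv2.imwrite("pics/"+name,cv2.cvtColor(cv2.resize(np.hstack([a,b]),None,fx=3,fy=3,interpolation=2),cv2.COLOR_RGB2BGR))
    return S,T
E
python3 - <<'E'
from chk import *
s=manip.state(); print(s["time"],s["contact_force"])
P,R=pose(); G=P-.005*R.as_matrix()[:,2]; ax=R.apply(f); print("G err mm",(G-GP)*1e3,"axis",ax)
S,T=look("a5.png")
for n,d in(("side",S),("top",T)): print(n,"pred foot end, mid",proj(d,[G+.112*ax,G+.0305*ax]))
E
```

```text
8.9167 [-1.0537 -0.2675 -1.352 ]
G err mm [-0.9622  0.3113 38.608 ] axis [-0.2388  0.9711  0.0012]
side rect [190.8 230. ] [11.7 30.7] 24.0
top rect [145.5 161. ] [ 9.7 42.2] 76.6
side pred foot end, mid [[181.9916 250.8037]
 [190.728  231.6024]]
top pred foot end, mid [[123.3112 166.8679]
 [149.3139 160.8516]]
```

View pics/a5.png

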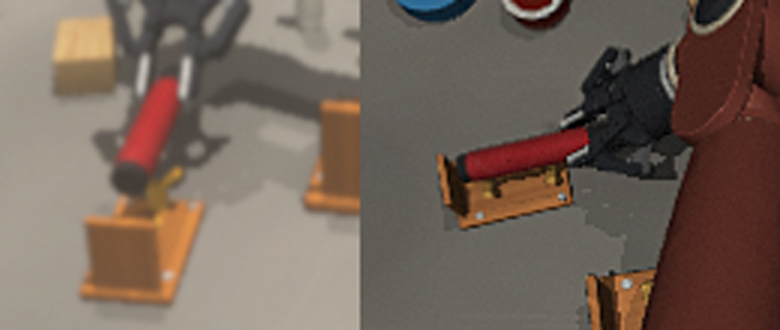

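The side crop shows the dauber's foot at (128,180) above the plate line. The top crop shows it over the saddles, foot at (462,167), just inside the plate. Measured angles match the prediction (24° against 24.5° in the side view), so I lower it into the V's.

play_rows(commands=[[-7.1,0,6.1,0,0,0],[-7.1,0,6.1,0,0,0],[-5.3,0,4.6,0,0,0],[0,0,0,0,0,0],[0,0,0,0,0,0]])

```text
time: 9.43
tool_pos: [0.6094, 0.2451, 0.0672]
tool_rot: [-0.333, 0.559, 0.713, 0.261]
contact_force: [0.5, 1.1, -0.7]
gripper_width: 0.343
grasp_force: 59.5
```

play_rows(commands=[[-2.3,0,2,0,0,0],[-2.3,0,2,0,0,0],[0,0,0,0,0,0],[0,0,0,0,0,0]])

```text
time: 9.77
tool_pos: [0.6099, 0.2451, 0.0619]
tool_rot: [-0.332, 0.559, 0.713, 0.261]
contact_force: [-0.1, 0.1, -1.4]
gripper_width: 0.34
grasp_force: 59.5
```

```bash
python3 - <<'E'
from chk import *
s=manip.state(); print(s["time"],s["contact_force"],s["ft_torque"])
P,R=pose(); G=P-.005*R.as_matrix()[:,2]; ax=R.apply(f); print("G err mm",(G-GP)*1e3,"axis",ax)
E
```

```text
9.7667 [-0.0752  0.1492 -1.368 ] [-0.5886 -0.1181 -0.0069]
G err mm [ 0.5376  0.84   10.1311] axis [-0.2387  0.9711  0.0007]
```

play_rows(commands=[[-3.1,0,2.6,0,0,0],[-2.3,0,2,0,0,0],[0,0,0,0,0,0],[0,0,0,0,0,0]])

```text
time: 10.1
tool_pos: [0.6096, 0.2452, 0.0545]
tool_rot: [-0.333, 0.559, 0.713, 0.261]
contact_force: [0.1, 0.7, -1.7]
gripper_width: 0.339
grasp_force: 59.5
```

play_rows(commands=[[-1.5,0,1.3,0,0,0],[0,0,0,0,0,0],[0,0,0,0,0,0]])

```text
time: 10.35
tool_pos: [0.6099, 0.2452, 0.0528]
tool_rot: [-0.332, 0.559, 0.713, 0.261]
contact_force: [0.7, 0.0, -0.6]
gripper_width: 0.342
grasp_force: 59.6
```

```bash
python3 - <<'E'
from chk import *
s=manip.state(); print(s["time"],s["contact_force"],s["ft_torque"])
P,R=pose(); G=P-.005*R.as_matrix()[:,2]; ax=R.apply(f); print("G err mm",(G-GP)*1e3,"axis",ax)
E
```

```text
10.35 [ 0.6726  0.0259 -0.5928] [-0.61   -0.1768 -0.0489]
G err mm [0.5415 0.9152 1.056 ] axis [-0.2387  0.9711  0.0006]
```

play_rows(commands=[[-0.8,0,0.7,0,0,0],[0,0,0,0,0,0],[0,0,0,0,0,0]])

```text
time: 10.6
tool_pos: [0.6099, 0.2452, 0.0519]
tool_rot: [-0.332, 0.559, 0.713, 0.261]
contact_force: [0.8, -0.4, 0.3]
gripper_width: 0.34
grasp_force: 59.6
```

play_rows(commands=[[-0.8,0,0.7,0,0,0],[0,0,0,0,0,0],[0,0,0,0,0,0]])

```text
time: 10.85
tool_pos: [0.6098, 0.2453, 0.051]
tool_rot: [-0.333, 0.559, 0.713, 0.261]
contact_force: [-1.1, -0.1, -0.0]
gripper_width: 0.341
grasp_force: 59.7
```

```bash
python3 - <<'E'
from chk import *
s=manip.state(); print(s["time"],s["contact_force"],s["ft_torque"])
P,R=pose(); G=P-.005*R.as_matrix()[:,2]; ax=R.apply(f); print("G err mm",(G-GP)*1e3,"axis",ax)
S,T=look("a6.png")
for n,d in(("side",S),("top",T)): print(n,"pred foot end, mid",proj(d,[G+.112*ax,G+.0305*ax]))
E
```

```text
10.85 [-1.0929 -0.1391 -0.0017] [-0.3617  0.0097  0.1722]
G err mm [ 0.5256  1.006  -0.8034] axis [-0.239  0.971  0.001]
side rect [191.5 243.1] [11.3 31. ] 21.8
top rect [148.3 163.9] [ 9.1 41. ] 76.9
side pred foot end, mid [[182.7636 264.4476]
 [191.2542 244.5845]]
top pred foot end, mid [[126.6403 169.4329]
 [151.9146 163.5794]]
```

play_rows(commands=[[-0.8,0,0.7,0,0,0],[0,0,0,0,0,0],[0,0,0,0,0,0]])

```text
time: 11.2
tool_pos: [0.6099, 0.2452, 0.0502]
tool_rot: [-0.333, 0.559, 0.713, 0.261]
contact_force: [-2.1, -2.4, 3.4]
gripper_width: 0.337
grasp_force: 60.0
```

play_rows(commands=[[-0.8,0,0.7,0,0,0],[0,0,0,0,0,0],[0,0,0,0,0,0]])

```text
time: 11.45
tool_pos: [0.6099, 0.2451, 0.0494]
tool_rot: [-0.333, 0.559, 0.714, 0.261]
contact_force: [-2.3, -4.3, 4.8]
gripper_width: 0.342
grasp_force: 60.4
```

```bash
python3 - <<'E'
from chk import *
s=manip.state(); print(s["time"],s["contact_force"],s["ft_torque"])
P,R=pose(); G=P-.005*R.as_matrix()[:,2]; ax=R.apply(f); print("G err mm",(G-GP)*1e3,"axis",ax)
E
```

```text
11.45 [-2.281  -4.3313  4.8397] [0.0177 0.4178 0.5127]
G err mm [ 0.6269  0.8449 -2.385 ] axis [-0.2394  0.9709  0.0014]
```

Contact is made at about 6 N within 2 mm of the expected height. Releasing.

play_rows(commands=[[0,0,0,0,0,0],[0,0,0,0,0,0],[0,0,0,0,0,0],[0,0,0,0,0,0]], hand=60)

```text
time: 11.78
tool_pos: [0.6099, 0.2454, 0.0483]
tool_rot: [-0.332, 0.559, 0.713, 0.261]
contact_force: [0.7, -0.1, 0.2]
gripper_width: 0.706
grasp_force: 0.0
```

play_rows(commands=[[0,0,-10,0,0,0],[0,0,-15,0,0,0],[0,0,-20,0,0,0],[0,0,-25,0,0,0],[0,0,-25,0,0,0]])

```text
time: 12.2
tool_pos: [0.6277, 0.173, 0.1112]
tool_rot: [-0.332, 0.559, 0.713, 0.261]
contact_force: [0.4, 0.5, -0.5]
gripper_width: 0.702
grasp_force: 0.0
```

play_rows(commands=[[0,0,-25,0,0,0],[0,0,0,0,0,0],[0,0,0,0,0,0],[0,0,0,0,0,0]])

```text
time: 12.53
tool_pos: [0.6317, 0.1557, 0.1257]
tool_rot: [-0.332, 0.559, 0.713, 0.261]
contact_force: [-0.8, 0.3, -0.5]
gripper_width: 0.702
grasp_force: 0.0
```

```bash
python3 - <<'E'
from chk import *
s=manip.state(); print(s["time"],s["contact_force"],pose()[0])
S,T=look("a7.png")
for m in(-.053,-.043,-.033):
  M=O+m*u+[0,0,.055]
  print(m,[proj(d,[M+.009*u,M+.0815*u,M-.0815*u]).round(1).tolist() for d in(S,T)])
E
```

```text
12.5333 [-0.8347  0.3302 -0.506 ] [0.6317 0.1557 0.1257]
side rect [191.8 243.3] [10.9 31.1] 23.2
top rect [148.4 164.1] [ 9.1 41. ] 77.0
-0.053 [[[191.7, 243.9], [184.3, 261.4], [199.7, 225.1]], [[152.5, 163.6], [130.0, 168.9], [180.6, 157.1]]]
-0.043 [[[190.7, 246.2], [183.2, 264.0], [198.9, 227.1]], [[149.4, 164.3], [126.9, 169.6], [177.5, 157.8]]]
-0.033 [[[189.8, 248.5], [182.1, 266.7], [198.0, 229.0]], [[146.3, 165.1], [123.8, 170.3], [174.4, 158.5]]]
```

View pics/a7.png

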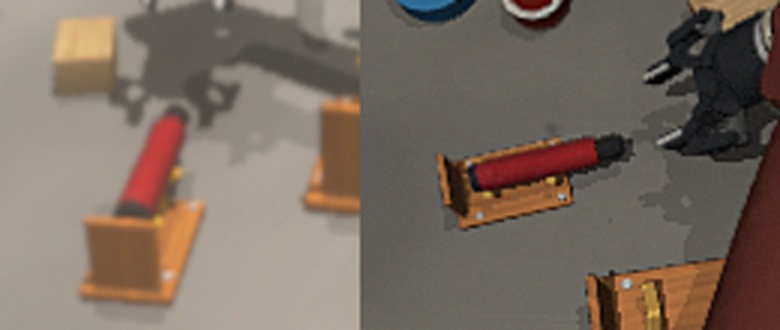

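The dauber lies in both saddles. In the top crop its foot end (472,178) sits just inside the plate, and the ferrule (625,147) sticks out over the open end. Its angle is 77.0° against 76.9° expected, and the middle is at about x = -43 to -47 mm. The gripper is clear, so I hand in.

```bash
python3 -c "
from plant import manip
print(manip.job_done())"
```

```text
the job is handed in; nothing more can be done
None
```

I laid the red dauber on its side in both saddles of the 126x76 mm rest, foot end about 18–21 mm from the end plate by my estimate, released it and handed in at about 12.6 s; the arm stayed clear of the weight and bottle, and the hand-in returned no verdict.

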